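# Point out the stray cassette and the empty pocket it belongs in

### The job

One cassette has been left lying on the worktop outside the aluminium block rack. Show a colleague where it goes: with the fingers pointing down, first point at the stray cassette, the fingertips straight above its middle and two or three centimetres clear of it, and hold there for two seconds; then point in the same way at the middle of the rack's one empty pocket, hold for two seconds, and finish the program while still holding that pose. Touch and move nothing at all, and do not bring the fingertips down over any of the other cassettes, the loupe or the timer near the stray.

Things in the scene. Friction and masses are not known exactly. Their poses are not given: they have to be found in the camera images.
- stray_cassette: the stray: the only cassette lying flat on the worktop (the block clamped up in the microtome is not meant), to the right of the microtome (robot's right); white tissue cassette with a pale pink wax block on it, 28 x 46 mm, 14 mm high; origin at the centre of its underside, z up, 46 mm length along its y
- rack: aluminium plate 76 x 210 mm, top face 16 mm above the worktop, fixed to the left of the microtome (robot's left); four pockets (53 x 35 mm, 9 mm deep) in a row along its y, at -75, -25, 25 and 75 mm; steel end grips reach y = +-119 mm. Three pockets hold cassettes, tops 21 mm above the worktop; one is empty. Origin at the centre of its underside, z up
- empty_pocket: the floor plate of the empty pocket, bare aluminium 50 x 32 x 1 mm; origin at the middle of the pocket, on its floor, 7 mm above the worktop and 9 mm below the rack's top face; which of the four pockets is empty varies
- racked_a: one of the three cassettes in the rack, lengthwise across the rack: white tissue cassette with a pale pink wax block on it, 28 x 46 mm, 14 mm high; origin at the centre of its underside, z up, 46 mm length along its y
- racked_b: one of the three cassettes in the rack, lengthwise across the rack: white tissue cassette with a pale pink wax block on it, 28 x 46 mm, 14 mm high; origin at the centre of its underside, z up, 46 mm length along its y
- racked_c: one of the three cassettes in the rack, lengthwise across the rack: white tissue cassette with a pale pink wax block on it, 28 x 46 mm, 14 mm high; origin at the centre of its underside, z up, 46 mm length along its y
- sliding_microtome: big dark microtome standing fixed between the two sides, an obstacle: from its origin it reaches 320 mm towards the robot (-x), 175 mm to -y and 105 mm to +y (knife, knobs and block holder beside its middle, x above -150 mm, to about 250 mm either side); bed about 200 mm high, its highest lever about 380 mm above the worktop; origin on the worktop, axes as the world's
- loupe: black round loupe standing upright on the worktop, 44 mm across, 40 mm high, on the same side as the stray, its middle at least 75 mm from the stray's; origin at the centre of its underside
- lab_timer: small white digital timer lying flat, face up, 62 x 66 mm, 19 mm high, on the same side as the stray, middles at least 75 mm apart; origin at the centre of its underside
There are look-alikes about, which are no part of the job. What is shaped like the stray_cassette but orange is not meant.

How it is judged:
By the outcome, as a careful person would: the job done as asked, in the order asked, and still so for the second after the job is handed in, while the arm keeps its last pose, push and grip.
It also fails if it takes over 46 s, if anything falls off the work surface, if the arm or the gripper's body presses on something with over 40 N, if the wrist force passes 120 N, or if a joint passes its speed limit or range.

### The arm

A 6-joint arm with a two-finger parallel gripper is mounted at the origin on a cart in front of the work surface, level with it; the furniture and walls round the work are solid. World frame = base frame: x ahead of the robot, y to its left, z up, the work surface at z = 0. Lengths are in m, angles in rad, forces in N, time in s.
With the tool pointing down it reaches from about 0.35 to 0.95 m from the base axis. Payload 17.4 kg.
Tool frame: the origin (TCP) lies between the finger pads, 19 mm behind the fingertips; this is the grasp point; z points along the fingers, y is the line along which they close (so a half turn about z gives the same grasp; the last joint's range is limited). The gripper opens to 93 mm and grips with 3 to 60 N. Pads are 15 mm wide; open, the fingers measure 128 mm over their backs; the gripper's body (75 mm by 188 mm) begins 65 mm behind the grasp point.
Start: joints at [1.233, 0.116, 1.442, -0, 1.584, -0.038], TCP at [0.199, 0.645, 0.237] pointing down, gripper open.
Joint ranges: [-2.83, 2.83], [-0.83, 2.19], [0.07, 2.5], [-1.14, 4.28], [0.01, 3], [-2.97, 2.97]. Speed limits (rad/s): [1.89, 1.89, 2.22, 3.14, 3.14, 3.14].

### API

Orientations are given as a rotation vector (axis times angle).
In Python, from workcell import arm, get_image, ticket gives the robot as it stands.
- The arm moves only by the tool arm_command, never from a script. Its argument "commands" is a list of rows, each a list of 7 numbers: the turn, a rotation vector about the world's x, y, z in rad, then the shift along the world's x, y, z in cm, then the opening, from 0 (shut) to 1 (fully open). In form: [[ax, ay, az, x, y, z, grip], ...]. A call has 1 to 5 rows; each row is the pose to reach, as a shift and turn from the pose commanded when the call began; what a row does not reach only later rows make up. A row lasts 1/12 s, in which the tool goes at most 41.7 mm and 7.16 degrees, less where a joint would pass 70% of its speed; a pose out of reach is approached as far as the arm can. A call with a gripper value outside its range is refused whole. The fingers move at their own pace and stop on an object; the grip force is fixed at half the most. Time passes only in rows, so rows that repeat a pose let the fingers close. It gives the time, the measured TCP pose, the force, the opening and the grip force at its end, in the units of the state.
- arm.read_state(): the state, without advancing time (a new reading comes with each control period).
- get_image(name): name is "side" or "top"; returns a dict with "frame" (384x512x3 uint8, red, green, blue), "depth" (384x512 float32, m along the optical axis (not along the pixel's ray), 0 where there is no reading), "fx", "fy", "cx", "cy" (pixels), "R" (3x3) and "t" (3): a world point X has camera coordinates R X + t. Camera axes: x right, y down, z forward; pixel columns grow to the right and rows downward; lengths in m; the calibration is good to about 2 mm. A picture is of the moment at which its call begins.
- ticket.sign_off(): hands the job in; it is judged then, once.
The state is a dict: "t": time; "joints": joint angles; "qd": joint speeds; "joint_efforts": joint torques, N m; "tool_pos": TCP position; "tcp_rot": TCP orientation; "contact_force": force on the tool from outside, world axes, zero at the start; "wrist_torque": the same for the moment, N m; "opening": opening from 0.0 (shut) to 1.0 (fully open); "gripper_force": force on a finger pad.
Only numpy, scipy, OpenCV 4.12 (cv2) and the standard library are available. Lean on these libraries where they do the work, as an engineer would, in place of code of your own. Each camera call takes 0.05 s, during which the arm holds its last target. There are 200 camera calls.

## Working session

There is one attempt and no reset: what is moved stays moved. The work goes in short steps, Python scripts to look and compute and a tool call to move; the robot and the scene stay as the last step left them, time stands still between calls to the robot, and variables do not carry over. Pictures are saved under pics/ and viewed, at most 10 in all, crops included, and the job is handed in when it is done.

Besides the shell and the picture viewer there is one more tool, called after ">>>" by a JSON object that holds its "fn" and its "kwargs". arm_command: Moves the arm, as the interface text tells. Its arguments: {"type":"object","properties":{"commands":{"type":"array"}},"required":["commands"]}

```bash
mkdir -p pics; cat > h.py <<'E'
from workcell import arm,get_image,ticket
import numpy as np,cv2
def world(im):
    d=im["depth"];v,u=np.mgrid[:384,:512]
    c=np.stack([(u-im["cx"])/im["fx"]*d,(v-im["cy"])/im["fy"]*d,d],-1)
    return (c-im["t"])@np.asarray(im["R"])
E
python3 - <<'E'
from h import *
for n in("top","side"):
    im=get_image(n);cv2.imwrite(f"pics/{n}0.png",im["frame"][...,::-1]);np.savez(f"{n}0.npz",**im)
    print(n,im["fx"],-np.asarray(im["R"]).T@im["t"],(im["depth"]>0).mean())
s=arm.read_state();print(s["t"],s["tool_pos"],s["tcp_rot"])
E
```

```text
top 371.83337651004217 [ 0.46049277 -0.04433346  1.20716939] 0.9959920247395834
side 358.64885326553616 [ 0.50413972 -0.87145575  0.9188407 ] 0.9957784016927084
0.1 [0.19929395 0.64473835 0.2368037 ] [-4.69135851e-01 -3.10617749e+00  1.54853677e-03]
```

View pics/top0.png

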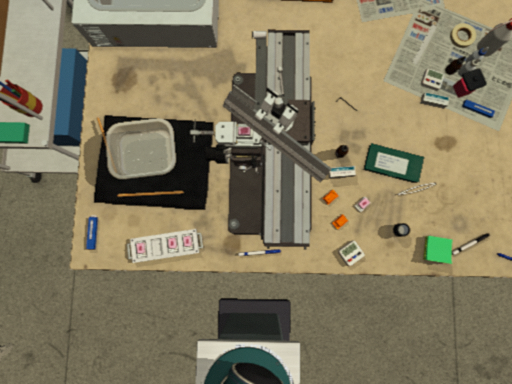

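View pics/side0.png

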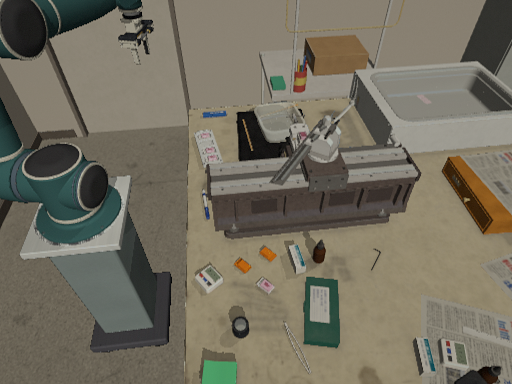

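```bash
python3 - <<'E'
from h import *
np.set_printoptions(precision=3,suppress=True)
W={}
for n in("top","side"):
    im=dict(np.load(n+"0.npz"));W[n]=world(im)
    P=im["R"]@np.array([0.199,.645,.237])+im["t"];print(n,"tcp px",P[:2]/P[2]*[im["fx"],im["fy"]]+[im["cx"],im["cy"]])
    P=im["R"]@np.zeros(3)+im["t"];print(n,"base px",P[:2]/P[2]*[im["fx"],im["fy"]]+[im["cx"],im["cy"]])
    hsv=cv2.cvtColor(im["frame"],cv2.COLOR_RGB2HSV)
    m=(((hsv[...,0]>155)|(hsv[...,0]<4))&(hsv[...,1]>40)&(hsv[...,2]>150)).astype(np.uint8)
    k,l,st,c=cv2.connectedComponentsWithStats(m)
    for i in range(1,k):
        if st[i,4]>12: print(n,c[i],st[i,2:],np.median(W[n][l==i],0))
for nm,(u,v) in dict(timer=(350,253),loupe=(401,229),or1=(330,198),or2=(340,222),table=(200,220),pk1=(140,248),pk2=(156,246),pk3=(172,243),pk4=(188,240),whitebox=(342,172),bottle=(343,152),mt_near=(285,243),mt_side=(240,225)).items(): print(nm,W["top"][v,u])
w=W["top"];g=(w[...,2]>.03)&(w[...,0]<1.1)
a=[cv2.resize(cv2.imread(f"pics/top0.png")[r],None,fx=f,fy=f,interpolation=cv2.INTER_CUBIC) for r,f in((np.s_[180:270,300:420],5),(np.s_[220:270,115:215],6))]
a=[x[:,:600] for x in a];a[0]=cv2.resize(a[0],(400,300));a[1]=cv2.resize(a[1],(600,300));a[0]=cv2.copyMakeBorder(a[0],0,0,0,200,0)
cv2.imwrite("pics/crop.png",np.vstack(a))
E
```

```text
top tcp px [-13.553 341.835]
top base px [246.718 393.351]
top [240.    129.714] [ 6  7 21] [0.758 0.026 0.234]
top [247.789 130.421] [ 5  7 19] [0.756 0.004 0.233]
top [363.698 202.698] [10 10 63] [ 0.589 -0.364  0.012]
top [186.882 240.75 ] [ 9 10 68] [0.458 0.2   0.02 ]
top [171.676 242.622] [ 8 10 74] [0.45  0.247 0.02 ]
top [140.041 247.562] [ 9 10 73] [0.433 0.347 0.02 ]
side tcp px [141.758  54.446]
side base px [ 79.954 210.451]
side [204.833 134.722] [ 8  5 18] [0.436 0.344 0.02 ]
side [211.5   149.286] [ 5  6 14] [0.459 0.246 0.019]
side [266.    285.317] [12 11 63] [ 0.587 -0.368  0.014]
timer [ 0.429 -0.316  0.019]
loupe [ 0.507 -0.471  0.04 ]
or1 [ 0.604 -0.256  0.011]
or2 [ 0.527 -0.286  0.015]
table [0.525 0.164 0.003]
pk1 [0.433 0.346 0.022]
pk2 [0.44  0.301 0.004]
pk3 [0.45  0.246 0.021]
pk4 [0.461 0.196 0.022]
whitebox [ 0.686 -0.291  0.03 ]
bottle [ 0.746 -0.29   0.055]
mt_near [ 0.457 -0.101  0.199]
mt_side [0.51  0.032 0.037]
```

View pics/crop.png

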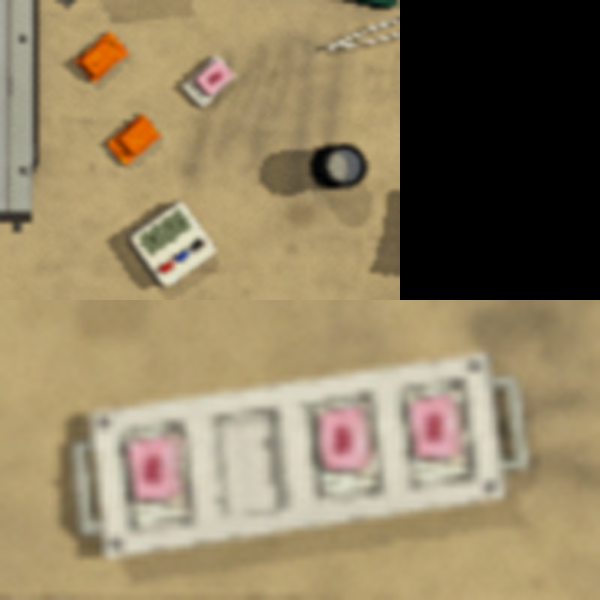

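The crop settles it. The orange cassettes at (330,198) and (340,222) are excluded, and so is the block in the microtome at (244,130). The white and pink cassette at about (363,204) is the stray. The empty pocket is second from the left in the rack, at about (156,247).

```bash
python3 - <<'E'
from h import *
np.set_printoptions(precision=4,suppress=True)
def cast(im,p,z):
    R=np.asarray(im["R"]);C=-R.T@im["t"]
    d=np.c_[(p[:,0]-im["cx"])/im["fx"],(p[:,1]-im["cy"])/im["fy"],np.ones(len(p))]@R
    return (C+d*((z-C[2])/d[:,2])[:,None])
def blob(m,xy,W):
    k,l,st,c=cv2.connectedComponentsWithStats(m.astype(np.uint8))
    i=min((i for i in range(1,k) if st[i,4]>30),key=lambda i:np.linalg.norm(np.median(W[l==i],0)[:2]-xy))
    return np.argwhere(l==i)[:,::-1].astype(float)
for n in("top","side"):
    im=dict(np.load(n+"0.npz"));W=world(im);hsv=cv2.cvtColor(im["frame"],cv2.COLOR_RGB2HSV)
    H,S,V=[hsv[...,i].astype(int) for i in range(3)]
    m=((S<70)&(V>140))|(((H>150)|(H<5))&(S>25)&(V>140))
    for nm,xy,z in(("stray",(.585,-.364),.010),("rack",(.445,.27),.016)):
        near=(abs(W[...,:2]-xy)<(.05 if nm=="stray" else .14)).all(-1)
        for kind,mm in(("col",m&near),("hgt",near&(W[...,2]>.007))):
            try:
                p=blob(mm,xy,W);q=cast(im,p,z)
                r=cv2.minAreaRect((q[:,:2]*1000).astype(np.float32));print(n,nm,kind,len(p),np.array(r[0]),np.array(r[1]),round(r[2],1),"mean",q.mean(0)*1000)
            except Exception as e: print(n,nm,kind,e)
im=dict(np.load("top0.npz"));print("pocket",cast(im,np.array([[156.3,247.]]),.012))
print("pink tops",cast(im,np.array([[186.9,240.75],[171.7,242.6],[140.04,247.56]]),.021), "stray pink",cast(im,np.array([[363.7,202.7]]),.014))
E
```

```text
top stray col 109 [ 587.2149 -361.3936] [29.2181 46.7426] 45.2 mean [ 586.5412 -361.592    10.    ]
top stray hgt 80 [ 587.4702 -360.3448] [27.4187 41.6662] 38.2 mean [ 589.8882 -363.853    10.    ]
top rack col 1696 [442.9059 269.9144] [ 78.4248 237.4495] 9.6 mean [442.27   271.5408  16.    ]
top rack hgt 1539 [442.4076 270.0507] [ 76.4045 236.3754] 9.6 mean [442.5572 270.6674  16.    ]
side stray col 587 [ 584.3175 -368.7737] [100.4333  99.149 ] 89.9 mean [ 595.9935 -355.3824   10.    ]
side stray hgt 101 [ 585.6691 -365.0052] [25.3916 39.8234] 42.3 mean [ 587.3776 -366.3374   10.    ]
side rack col 1494 [465.4984 251.365 ] [281.0984 198.0623] 89.5 mean [458.4341 262.2864  16.    ]
side rack hgt 646 [440.5123 268.5297] [ 76.8294 228.6373] 9.6 mean [441.1967 265.234   16.    ]
pocket [[0.4367 0.2978 0.012 ]]
pink tops [[0.4582 0.1995 0.021 ]
 [0.4515 0.2473 0.021 ]
 [0.4342 0.3465 0.021 ]] stray pink [[ 0.5902 -0.3634  0.014 ]]
```

>>> {"fn": "arm_command", "kwargs": {"commands": [[0,0,-0.11,0.2,-2.5,1.2,0.05],[0,0,-0.22,0.5,-5,2.4,0.05],[0,0,-0.33,0.8,-7.5,3.6,0.05],[0,0,-0.44,1.0,-10,4.8,0.05],[0,0,-0.55,1.2,-12.5,6,0.05]]}}

```text
t: 0.52
tool_pos: [0.2113, 0.5186, 0.2975]
tcp_rot: [1.303, 2.859, -0.001]
contact_force: [0.7, 0.0, 0.3]
opening: 0.691
gripper_force: 0.0
```

>>> {"fn": "arm_command", "kwargs": {"commands": [[0,0,-0.11,0.5,-2.5,1.2,0.05],[0,0,-0.22,1,-5,2.4,0.05],[0,0,-0.33,1.5,-7.5,3.6,0.05],[0,0,-0.44,2.0,-10,4.8,0.05],[0,0,-0.55,2.5,-12.5,6,0.05]]}}

```text
t: 0.93
tool_pos: [0.2362, 0.3936, 0.3577]
tcp_rot: [2.03, 2.398, -0.0]
contact_force: [0.8, 0.6, 0.3]
opening: 0.333
gripper_force: 0.0
```

>>> {"fn": "arm_command", "kwargs": {"commands": [[0,0,0,1.6,-3,0.3,0.05],[0,0,0,3.2,-6,0.6,0.05],[0,0,0,4.8,-9,0.9,0.05],[0,0,0,6.4,-12,1.2,0.05],[0,0,0,8,-15,1.5,0.05]]}}

```text
t: 1.35
tool_pos: [0.3165, 0.2434, 0.3725]
tcp_rot: [2.023, 2.403, 0.0]
contact_force: [0.6, 0.4, 0.5]
opening: 0.054
gripper_force: 0.0
```

>>> {"fn": "arm_command", "kwargs": {"commands": [[0,0,0,1.4,-3,0,0.05],[0,0,0,2.8,-6,0,0.05],[0,0,0,4.2,-9,0,0.05],[0,0,0,5.6,-12,0,0.05],[0,0,0,7,-15,0,0.05]]}}

```text
t: 1.77
tool_pos: [0.3865, 0.0932, 0.3724]
tcp_rot: [2.024, 2.403, 0.0]
contact_force: [0.1, 0.8, -0.0]
opening: 0.052
gripper_force: 0.0
```

>>> {"fn": "arm_command", "kwargs": {"commands": [[0,0,0,0.2,-3.5,0,0.05],[0,0,0,0.4,-7,0,0.05],[0,0,0,0.6,-10.5,0,0.05],[0,0,0,0.8,-14,0,0.05],[0,0,0,1,-17.5,0,0.05]]}}

```text
t: 2.18
tool_pos: [0.3959, -0.0818, 0.3724]
tcp_rot: [2.024, 2.403, 0.0]
contact_force: [1.4, 0.7, -0.1]
opening: 0.051
gripper_force: 0.0
```

>>> {"fn": "arm_command", "kwargs": {"commands": [[0,0,0,0,-3.5,0,0.05],[0,0,0,0,-7,0,0.05],[0,0,0,0,-10.5,0,0.05],[0,0,0,0,-14,0,0.05],[0,0,0,0,-17.5,0,0.05]]}}

```text
t: 2.6
tool_pos: [0.3958, -0.2569, 0.3723]
tcp_rot: [-2.024, -2.403, -0.0]
contact_force: [0.4, 0.5, 0.4]
opening: 0.05
gripper_force: 0.0
```

>>> {"fn": "arm_command", "kwargs": {"commands": [[0,0,0,2.5,-2.1,0,0.05],[0,0,0,5,-4.2,0,0.05],[0,0,0,7.5,-6.3,0,0.05],[0,0,0,10,-8.4,0,0.05],[0,0,0,12.5,-10.5,0,0.05]]}}

```text
t: 3.02
tool_pos: [0.5224, -0.3612, 0.3718]
tcp_rot: [-2.024, -2.402, 0.0]
contact_force: [-0.9, 0.4, 0.8]
opening: 0.048
gripper_force: 0.0
```

>>> {"fn": "arm_command", "kwargs": {"commands": [[0,0,0,3,0,-1,0.05],[0,0,0,5,0,-3,0.05],[0,0,0,6.5,0,-6,0.05],[0,0,0,6.5,0,-9.5,0.05],[0,0,0,6.5,0,-13,0.05]]}}

```text
t: 3.43
tool_pos: [0.587, -0.3599, 0.2402]
tcp_rot: [-2.022, -2.403, 0.0]
contact_force: [0.5, 0.0, -0.3]
opening: 0.049
gripper_force: 0.0
```

```bash
python3 - <<'E'
from h import *
s=arm.read_state();print(s["tool_pos"])
im=get_image("side");cv2.imwrite("pics/s1.png",im["frame"][...,::-1])
E
```

```text
[ 0.58699343 -0.35987958  0.24022572]
```

View pics/s1.png

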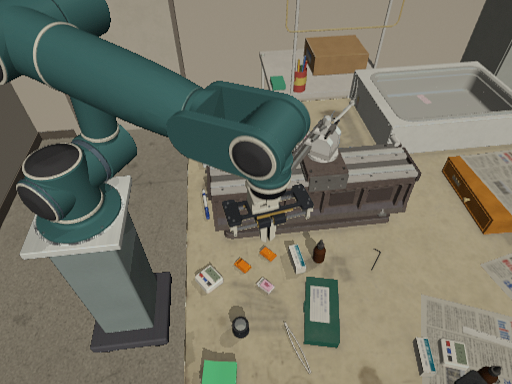

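The view shows the fingertips at about (268,232), in free space above the stray at (265,285), with the gripper body clear of the microtome. I'll lower the tool to about 25 mm above the cassette.

>>> {"fn": "arm_command", "kwargs": {"commands": [[0,0,0,0,0,-3,0.05],[0,0,0,0,-0.1,-6,0.05],[0,0,0,0,-0.2,-9,0.05],[0,0,0,-0.1,-0.2,-12,0.05],[0,0,0,-0.1,-0.2,-14.5,0.05]]}}

```text
t: 3.9
tool_pos: [0.5849, -0.362, 0.0962]
tcp_rot: [-2.023, -2.402, 0.0]
contact_force: [-0.4, -0.6, -0.8]
opening: 0.051
gripper_force: 0.0
```

>>> {"fn": "arm_command", "kwargs": {"commands": [[0,0,0,0,0,-1.5,0.05],[0,0,0,0,0,-2.7,0.05],[0,0,0,0,0,-3.5,0.05],[0,0,0,0,0,-3.7,0.05],[0,0,0,0,0,-3.7,0.05]]}}

```text
t: 4.32
tool_pos: [0.5856, -0.3623, 0.0611]
tcp_rot: [2.023, 2.403, 0.0]
contact_force: [0.4, 0.2, 0.4]
opening: 0.049
gripper_force: 0.0
```

```bash
python3 - <<'E'
from h import *
s=arm.read_state();print(s["t"],s["tool_pos"],s["tcp_rot"])
im=get_image("side");cv2.imwrite("pics/s2.png",cv2.resize(im["frame"][180:330,190:340,::-1],None,fx=4,fy=4,interpolation=2))
E
```

```text
4.3167 [ 0.58563102 -0.36229519  0.06108972] [2.02328765e+00 2.40263534e+00 1.00009547e-04]
```

View pics/s2.png

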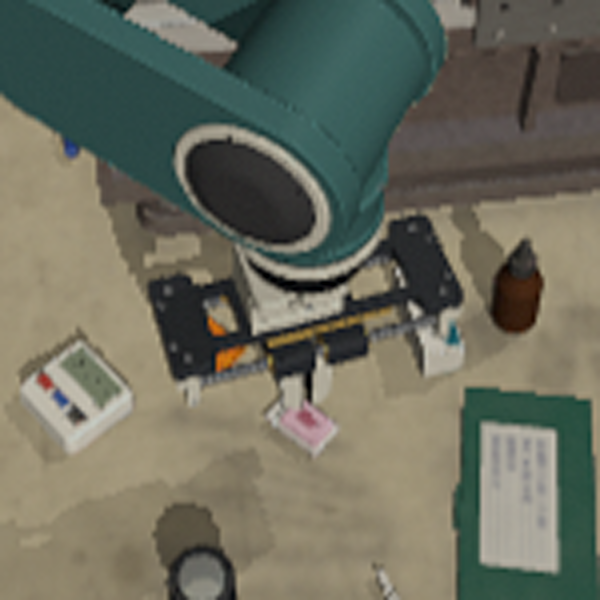

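The crop shows the fingertips above the cassette with nothing touched. Their clearance is about 28 mm, so I'll settle 3 mm lower and hold.

>>> {"fn": "arm_command", "kwargs": {"commands": [[0,0,0,0,0,-0.3,0.05],[0,0,0,0,0,-0.3,0.05],[0,0,0,0,0,-0.3,0.05],[0,0,0,0,0,-0.3,0.05],[0,0,0,0,0,-0.3,0.05]]}}

```text
t: 4.78
tool_pos: [0.5854, -0.3621, 0.0577]
tcp_rot: [2.023, 2.403, 0.0]
contact_force: [0.0, 0.1, 0.4]
opening: 0.05
gripper_force: 0.0
```

>>> {"fn": "arm_command", "kwargs": {"commands": [[0,0,0,0,0,0,0.05],[0,0,0,0,0,0,0.05],[0,0,0,0,0,0,0.05],[0,0,0,0,0,0,0.05],[0,0,0,0,0,0,0.05]]}}

```text
t: 5.2
tool_pos: [0.5854, -0.3621, 0.0575]
tcp_rot: [2.024, 2.403, 0.0]
contact_force: [0.6, -0.3, 0.5]
opening: 0.051
gripper_force: 0.0
```

>>> {"fn": "arm_command", "kwargs": {"commands": [[0,0,0,0,0,0,0.05],[0,0,0,0,0,0,0.05],[0,0,0,0,0,0,0.05],[0,0,0,0,0,0,0.05],[0,0,0,0,0,0,0.05]]}}

```text
t: 5.62
tool_pos: [0.5854, -0.3621, 0.0574]
tcp_rot: [2.024, 2.403, 0.0]
contact_force: [0.2, -0.4, -0.7]
opening: 0.052
gripper_force: 0.0
```

>>> {"fn": "arm_command", "kwargs": {"commands": [[0,0,0,0,0,0,0.05],[0,0,0,0,0,0,0.05],[0,0,0,0,0,0,0.05],[0,0,0,0,0,0,0.05],[0,0,0,0,0,0,0.05]]}}

```text
t: 6.03
tool_pos: [0.5854, -0.3621, 0.0574]
tcp_rot: [2.024, 2.403, 0.0]
contact_force: [0.1, -0.2, -0.5]
opening: 0.048
gripper_force: 0.0
```

>>> {"fn": "arm_command", "kwargs": {"commands": [[0,0,0,0,0,0,0.05],[0,0,0,0,0,0,0.05],[0,0,0,0,0,0,0.05],[0,0,0,0,0,0,0.05],[0,0,0,0,0,0,0.05]]}}

```text
t: 6.45
tool_pos: [0.5853, -0.3621, 0.0574]
tcp_rot: [-2.024, -2.403, 0.0]
contact_force: [0.1, -0.3, -0.3]
opening: 0.053
gripper_force: 0.0
```

>>> {"fn": "arm_command", "kwargs": {"commands": [[0,0,0,0,0,0,0.05],[0,0,0,0,0,0,0.05],[0,0,0,0,0,0,0.05],[0,0,0,0,0,0,0.05],[0,0,0,0,0,0,0.05]]}}

```text
t: 6.87
tool_pos: [0.5854, -0.3621, 0.0575]
tcp_rot: [2.024, 2.403, -0.0]
contact_force: [-0.2, 0.5, 0.3]
opening: 0.052
gripper_force: 0.0
```

>>> {"fn": "arm_command", "kwargs": {"commands": [[0,0,0,0,0,0,0.05],[0,0,0,0,0,0,0.05],[0,0,0,0,0,0,0.05],[0,0,0,0,0,0,0.05],[0,0,0,0,0,0,0.05]]}}

```text
t: 7.28
tool_pos: [0.5854, -0.3621, 0.0574]
tcp_rot: [2.024, 2.403, 0.0]
contact_force: [0.3, -0.2, -0.4]
opening: 0.047
gripper_force: 0.0
```

>>> {"fn": "arm_command", "kwargs": {"commands": [[0,0,0,0,0,2,0.05],[0,0,0,0,0,5,0.05],[0,0,0,0,0,8.5,0.05],[0,0,0,0,0,12,0.05],[0,0,0,0,0,15.5,0.05]]}}

```text
t: 7.7
tool_pos: [0.5851, -0.3619, 0.2141]
tcp_rot: [-2.024, -2.403, 0.0]
contact_force: [0.6, -0.7, 0.3]
opening: 0.051
gripper_force: 0.0
```

>>> {"fn": "arm_command", "kwargs": {"commands": [[0,0,0,0,0,3.5,0.05],[0,0,0,-0.5,0,7,0.05],[0,0,0,-1.5,0,10.5,0.05],[0,0,0,-3.5,0,13.5,0.05],[0,0,0,-6,0,16,0.05]]}}

```text
t: 8.12
tool_pos: [0.5253, -0.3618, 0.3746]
tcp_rot: [2.022, 2.403, 0.0]
contact_force: [-0.5, -0.4, -0.3]
opening: 0.049
gripper_force: 0.0
```

>>> {"fn": "arm_command", "kwargs": {"commands": [[0,0,0,-2.6,2,0,0.05],[0,0,0,-5.2,4,0,0.05],[0,0,0,-7.8,6,0,0.05],[0,0,0,-10.4,8.5,0,0.05],[0,0,0,-13,11,0,0.05]]}}

```text
t: 8.53
tool_pos: [0.394, -0.2512, 0.3722]
tcp_rot: [-2.024, -2.402, 0.0]
contact_force: [-0.5, 0.5, -0.1]
opening: 0.047
gripper_force: 0.0
```

>>> {"fn": "arm_command", "kwargs": {"commands": [[0,0,0,0,3.5,0,0.05],[0,0,0,0,7,0,0.05],[0,0,0,0,10.5,0,0.05],[0,0,0,0,14,0,0.05],[0,0,0,0,17.5,0,0.05]]}}

```text
t: 8.95
tool_pos: [0.3947, -0.0756, 0.3727]
tcp_rot: [2.024, 2.402, 0.001]
contact_force: [0.6, 0.2, -0.5]
opening: 0.05
gripper_force: 0.0
```

>>> {"fn": "arm_command", "kwargs": {"commands": [[0,0,0,0,3.5,0,0.05],[0,0,0,0,7,0,0.05],[0,0,0,0,10.5,0,0.05],[0,0,0,0,14,0,0.05],[0,0,0,0,17.5,0,0.05]]}}

```text
t: 9.37
tool_pos: [0.3947, 0.0996, 0.3728]
tcp_rot: [2.023, 2.403, 0.001]
contact_force: [0.2, -0.0, -0.3]
opening: 0.048
gripper_force: 0.0
```

>>> {"fn": "arm_command", "kwargs": {"commands": [[0,0,0,0.5,3.5,0,0.05],[0,0,0,1.2,7,0,0.05],[0,0,0,2,10.5,0,0.05],[0,0,0,3,14,0,0.05],[0,0,0,4,17.5,0,0.05]]}}

```text
t: 9.78
tool_pos: [0.4352, 0.2749, 0.3727]
tcp_rot: [2.023, 2.403, 0.001]
contact_force: [0.9, -1.6, 0.6]
opening: 0.05
gripper_force: 0.0
```

>>> {"fn": "arm_command", "kwargs": {"commands": [[0,0,0,0.2,1.4,-1,0.05],[0,0,0,0.3,2.1,-3.5,0.05],[0,0,0,0.3,2.1,-7,0.05],[0,0,0,0.3,2.1,-10.5,0.05],[0,0,0,0.3,2.1,-14,0.05]]}}

```text
t: 10.2
tool_pos: [0.438, 0.2936, 0.2307]
tcp_rot: [2.023, 2.403, 0.0]
contact_force: [0.4, 0.0, -0.9]
opening: 0.048
gripper_force: 0.0
```

>>> {"fn": "arm_command", "kwargs": {"commands": [[0,0,0,0,0,-3.2,0.05],[0,0,0,0,0,-6.4,0.05],[0,0,0,0,0,-9.5,0.05],[0,0,0,0,0,-12,0.05],[0,0,0,0,0,-14,0.05]]}}

```text
t: 10.62
tool_pos: [0.4375, 0.293, 0.09]
tcp_rot: [-2.024, -2.402, 0.003]
contact_force: [0.0, -0.6, -0.3]
opening: 0.051
gripper_force: 0.0
```

```bash
python3 - <<'E'
from h import *
s=arm.read_state();print(s["t"],s["tool_pos"],s["tcp_rot"])
a=[cv2.resize(get_image(n)["frame"][r][...,::-1],(400,400),interpolation=2) for n,r in(("side",np.s_[90:190,160:260]),("top",np.s_[195:295,115:215]))]
cv2.imwrite("pics/s3.png",np.hstack(a))
E
```

```text
10.6167 [0.43753269 0.29304128 0.08996104] [-2.02352098 -2.40249301  0.00270308]
```

View pics/s3.png

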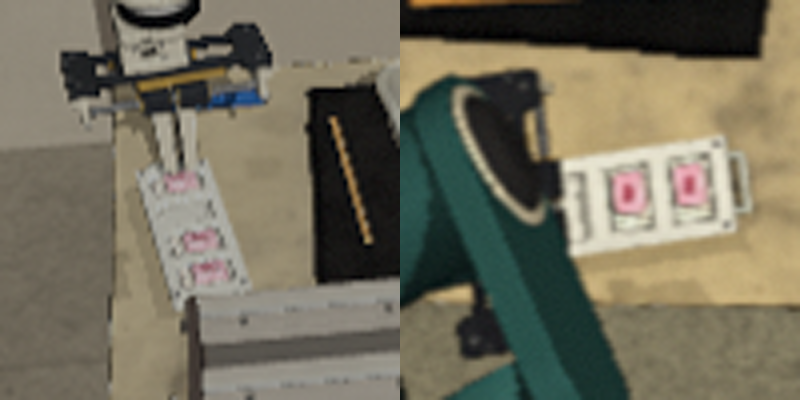

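The images show the fingers over the empty pocket, second from the left, with nothing touched. I'll make the final approach, correcting y by +0.2 cm, and then hold.

>>> {"fn": "arm_command", "kwargs": {"commands": [[0,0,0,0,0.1,-1.2,0.05],[0,0,0,0,0.2,-2.2,0.05],[0,0,0,0,0.2,-2.9,0.05],[0,0,0,0,0.2,-3.3,0.05],[0,0,0,0,0.2,-3.3,0.05]]}}

```text
t: 11.13
tool_pos: [0.4381, 0.2958, 0.0588]
tcp_rot: [-2.023, -2.403, 0.001]
contact_force: [-0.8, -0.0, -0.6]
opening: 0.048
gripper_force: 0.0
```

>>> {"fn": "arm_command", "kwargs": {"commands": [[0,0,0,0,0,0,0.05],[0,0,0,0,0,0,0.05],[0,0,0,0,0,0,0.05],[0,0,0,0,0,0,0.05],[0,0,0,0,0,0,0.05]]}}

```text
t: 11.55
tool_pos: [0.4385, 0.296, 0.0597]
tcp_rot: [2.024, 2.403, 0.001]
contact_force: [-0.6, -0.8, -0.4]
opening: 0.052
gripper_force: 0.0
```

>>> {"fn": "arm_command", "kwargs": {"commands": [[0,0,0,0,0,-0.3,0.05],[0,0,0,0,0,-0.3,0.05],[0,0,0,0,0,-0.3,0.05],[0,0,0,0,0,-0.3,0.05],[0,0,0,0,0,-0.3,0.05]]}}

```text
t: 11.97
tool_pos: [0.4384, 0.2959, 0.0564]
tcp_rot: [-2.024, -2.403, 0.0]
contact_force: [-0.7, 0.1, 0.6]
opening: 0.049
gripper_force: 0.0
```

>>> {"fn": "arm_command", "kwargs": {"commands": [[0,0,0,0,0,0,0.05],[0,0,0,0,0,0,0.05],[0,0,0,0,0,0,0.05],[0,0,0,0,0,0,0.05],[0,0,0,0,0,0,0.05]]}}

```text
t: 12.38
tool_pos: [0.4384, 0.2959, 0.0565]
tcp_rot: [-2.024, -2.403, -0.0]
contact_force: [-0.4, 0.4, 0.4]
opening: 0.049
gripper_force: 0.0
```

>>> {"fn": "arm_command", "kwargs": {"commands": [[0,0,0,0,0,0,0.05],[0,0,0,0,0,0,0.05],[0,0,0,0,0,0,0.05],[0,0,0,0,0,0,0.05],[0,0,0,0,0,0,0.05]]}}

```text
t: 12.8
tool_pos: [0.4383, 0.2959, 0.0564]
tcp_rot: [-2.024, -2.403, 0.0]
contact_force: [-0.7, 0.6, 0.0]
opening: 0.052
gripper_force: 0.0
```

>>> {"fn": "arm_command", "kwargs": {"commands": [[0,0,0,0,0,0,0.05],[0,0,0,0,0,0,0.05],[0,0,0,0,0,0,0.05],[0,0,0,0,0,0,0.05],[0,0,0,0,0,0,0.05]]}}

```text
t: 13.22
tool_pos: [0.4384, 0.2959, 0.0564]
tcp_rot: [-2.024, -2.403, -0.0]
contact_force: [-0.9, -0.0, 0.2]
opening: 0.048
gripper_force: 0.0
```

>>> {"fn": "arm_command", "kwargs": {"commands": [[0,0,0,0,0,0,0.05],[0,0,0,0,0,0,0.05],[0,0,0,0,0,0,0.05],[0,0,0,0,0,0,0.05],[0,0,0,0,0,0,0.05]]}}

```text
t: 13.63
tool_pos: [0.4383, 0.2959, 0.0564]
tcp_rot: [-2.024, -2.403, -0.0]
contact_force: [-0.4, 0.2, 0.2]
opening: 0.049
gripper_force: 0.0
```

>>> {"fn": "arm_command", "kwargs": {"commands": [[0,0,0,0,0,0,0.05],[0,0,0,0,0,0,0.05],[0,0,0,0,0,0,0.05],[0,0,0,0,0,0,0.05],[0,0,0,0,0,0,0.05]]}}

```text
t: 14.05
tool_pos: [0.4384, 0.2959, 0.0565]
tcp_rot: [2.024, 2.403, 0.0]
contact_force: [0.3, -0.7, -0.0]
opening: 0.051
gripper_force: 0.0
```

>>> {"fn": "arm_command", "kwargs": {"commands": [[0,0,0,0,0,0,0.05],[0,0,0,0,0,0,0.05],[0,0,0,0,0,0,0.05],[0,0,0,0,0,0,0.05],[0,0,0,0,0,0,0.05]]}}

```text
t: 14.47
tool_pos: [0.4383, 0.2959, 0.0564]
tcp_rot: [-2.024, -2.403, 0.0]
contact_force: [-0.4, -1.0, -0.1]
opening: 0.051
gripper_force: 0.0
```

```bash
python3 - <<'E'
from h import *
s=arm.read_state();print(s["t"],s["tool_pos"]);print(ticket.sign_off())
E
```

```text
14.4667 [0.43834888 0.29590972 0.05644298]
the job is handed in; nothing more can be done
None
```

I pointed at the stray cassette (about 24 mm above it) and then at the middle of the rack's empty pocket (about 21 mm above the rack's top face), holding each for about 2.5 s with no sign of contact, and handed the job in at 14.5 s still holding the second pose.

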